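Put the setting gauge under the arm of the bench press

ROBOT

A 6-joint arm with a two-finger parallel gripper is mounted at the origin on the work surface; the furniture and walls round the work are solid. World frame = base frame: x ahead of the robot, y to its left, z up, the work surface at z = 0. Lengths are in m, angles in rad, forces in N, time in s.
With the tool pointing down it reaches from about 0.3 to 0.775 m from the base axis. Payload 14.6 kg.
Tool frame: the origin (TCP) lies between the finger pads; the fingertips stand 11 mm ahead of it and the grasp point (between the pads) lies 8 mm behind it (ctrl.nose_length is the distance from the TCP to the fingertips, in m); z points along the fingers, x is the direction in which the jaws open and shut, and the axes are right-handed (so a half turn about z gives the same grasp; the last joint's range is limited). The gripper opens to 94 mm and grips with 3 to 60 N. Pads are 16 mm wide; open, the fingers measure 119 mm over their backs; the gripper's body (75 mm by 177 mm) begins 78 mm behind the grasp point.
Start: joints at [1.251, 0.3, 1.521, -0, 1.321, -0.067], TCP at [0.138, 0.533, 0.216] pointing down, gripper open.
Joint ranges: [-3.03, 3.03], [-0.79, 2.21], [0.23, 2.52], [-1.04, 4.18], [0, 3.07], [-2.55, 2.55]. Speed limits (rad/s): [2.22, 2.22, 2.57, 3.14, 3.14, 3.14].

INTERFACE

Orientations are given as [roll, pitch, yaw] about the fixed x, y, z axes, in that order (R = Rz(yaw) Ry(pitch) Rx(roll)).
In Python, from station import ctrl gives the robot as it stands.
- The arm moves only by the tool jog_arm, never from a script. Its argument "increments" is a list of rows, each an object with "delta_pos": the shift along the world's x, y, z in units of 0.25 m (1.0 is 0.25 m), a list of three; "dr": the turn, a rotation vector about the world's x, y, z in units of 0.5 rad (1.0 is 0.5 rad), a list of three. A call has 1 to 20 rows; each row is the pose to reach, as a shift and turn from the pose commanded when the call began; what a row does not reach only later rows make up. A row lasts 1/10 s, in which the tool goes at most 50 mm and 8.59 degrees, less where a joint would pass 70% of its speed; a pose out of reach is approached as far as the arm can. A call with a number of a shift or a turn outside -1 to 1 is refused whole. A call with a gripper value outside its range is refused whole. "fingers" is the gripper's target within -1 to 1 (shut at 1, half-way at 0, fully open at -1), set as the call begins (left out, the last holds). The fingers move at their own pace and stop on an object; "squeeze" is the grip in N (left out, the last holds). Time passes only in rows, so rows that repeat a pose let the fingers close. It gives the time, the measured TCP pose, the force and the opening at its end, in the units of the state.
- ctrl.get_obs(): the state, without advancing time (a new reading comes with each control period).
- ctrl.camera(name): name is "scene" or "top" or "wrist"; returns the picture (400x640x3 uint8, red, green, blue); there is no depth.
- ctrl.camera_info(name): a dict with "vertical_fov" (degrees; the focal length in pixels is half the picture's height over the tangent of half this angle, whatever the lens; pixels are square), "cx", "cy" (the principal point, pixels), "k1" (the pictures are not rectified: a ray, as slopes to the right and down, at radius r is drawn at 1 + k1 r^2 times it, then the intrinsics apply), "rvec" (rotation vector, rad) and "tvec" (3), from world to camera coordinates, as OpenCV has them. Camera axes: x right, y down, z forward; pixel columns grow to the right and rows downward; lengths in m; the calibration is good to about 2 mm. A picture is of the moment at which its call begins: read the wrist's pose just before it. camera_info takes no time and is no camera call; for the wrist camera it gives the pose at the moment of the call.
- ctrl.hand_in(): hands the job in, once; it reports no verdict.
The state is a dict: "time_s": time; "qpos": joint angles; "joint_vel": joint speeds; "tau": joint torques, N m; "ee_pos": TCP position; "eef_rot": TCP orientation; "force": force on the tool from outside, world axes, zero at the start; "moment": the same for the moment, N m; "grip_width": finger opening in m.
Only numpy, scipy, OpenCV 4.12 (cv2) and the standard library are available. Lean on these libraries where they do the work, as an engineer would, in place of code of your own. Each camera call takes 0.05 s, during which the arm holds its last target. There are 200 camera calls.

TASK

Check the gap of the little green bench press: draw the yellow-handled gauge out of its blue holder by the blade, lay it down flat on the table, and take it again by the handle. Slide its blade into the press's slot, straight, until the mouth of the slot stands within the red band across the blade, then swing the press arm over and down so that its foot rests on the blade, and leave everything like that. Do not disturb the stamp or the two small loose parcels nearby.

Things in the scene. Friction and masses are not known exactly. Their poses are not given: they have to be found in the camera images.
- gauge: Flat gauge, 140 mm long, 90 g, underside flat. Yellow handle 80x26x18 high (x -40 to 40), then a steel blade 60 long, 30 wide, 6 thick (x 40 to 100; last 6 mm 22 wide), red band at x 55 to 65. Origin: middle of the handle's underside; x along the blade, z up. At the start the handle is inside the holder, underside 25 mm above the table; only the blade sticks out.
- gauge_band (a point): Middle of the red band (10 mm wide) across the gauge's blade, at the blade's underside, 40 mm behind the blade's tip; axes as gauge.
- holder: Fixed blue holder, 90 long x 56 wide x 52 high: a level pocket for the gauge's handle, 33 wide x 22 high inside, 84 deep, floor 25 mm above the table, open only at the front. Origin: on the table under the middle of the open front; x points out of the pocket, the way the gauge is drawn out.
- press: Fixed green press, 105x90 mm, bed top at z 30. A slot 35 wide runs along x on the bed from the mouth (flared to 45), 10 high under a bridge (x 0 to 17, top at z 48), open on top behind it. A steel rail 16 wide, top also at z 30, reaches out to x -85: the gauge's handle rests on it, fingers pass beside it. Origin: on the table under the mouth's middle; x into the slot, z up.
- press_mouth (a point): Middle of the slot's mouth, on the slot's floor (30 mm above the table); axes as press.
- press_arm (a joint): Dark hinged arm, 95 mm, with a black knob. Axis along the press's y through x 90, z 56 mm (press frame). 0 rad = level towards the mouth, foot (28 mm inside the mouth) on a 6 mm blade in the slot; -0.1 = foot on the empty bed; 1.57 upright; 2.05 = open, leaning back on its stop. Stays open; falls softly shut by its weight (120 g) once well past upright.
- press_knob (a point): Middle of the end face of the black knob (18 mm diameter, 13 high) on the arm; with the arm level the knob stands upright, this point 5 mm inside the mouth, 78 mm above the table. At joint value q it is at x = 90 - 85 cos q + 22 sin q, z = 56 + 85 sin q + 22 cos q (mm, press frame).
- parcel_s0: Light brown cardboard parcel, 75x112x47 high; bystander, right of the press. Origin under its middle.
- stamp_self: Red and black self-inking stamp, 40x71x78 high; bystander. Origin under its middle.
- parcel_s2: Small brown cardboard parcel, 55x76x30 high; bystander, left of the work. Origin under its middle.

How it is judged:
By the outcome, as a careful person would: the job done as asked, in the order asked, and still so for the second after the job is handed in, with the robot touching nothing.
It also fails if it takes over 69 s, if anything falls off the work surface, if the arm or the gripper's body presses on something with over 40 N, if the wrist force passes 120 N, or if a joint passes its speed limit or range.

## Working session

There is one attempt and no reset: what is moved stays moved. The work goes in short steps, Python scripts to look and compute and a tool call to move; the robot and the scene stay as the last step left them, time stands still between calls to the robot, and variables do not carry over. Pictures are saved under pics/ and viewed, about 8 in all and at most 12, crops included, and the job is handed in when it is done.

Besides the shell and the picture viewer there is one more tool, called after "Request:" by a JSON object that holds its "op" and its "data". jog_arm: Moves the arm, as the interface text tells. Its arguments: {"type":"object","properties":{"increments":{"type":"array"},"fingers":{"type":"number"},"squeeze":{"type":"number"}},"required":["increments"]}

```bash
ls; mkdir -p pics; cat > h.py <<'E'
import numpy as np, cv2
from station import ctrl
def snap(name,fn):
    im=ctrl.camera(name); cv2.imwrite('pics/'+fn,im[:,:,::-1]); return im
def cam(name):
    i=ctrl.camera_info(name); f=200/np.tan(np.radians(i['vertical_fov'])/2)
    R=cv2.Rodrigues(np.array(i['rvec'],float))[0]; return f,i['cx'],i['cy'],i['k1'],R,np.array(i['tvec'],float)
def world(name,uv,z,c=None):
    f,cx,cy,k,R,t=c or cam(name); d=np.array([(uv[0]-cx)/f,(uv[1]-cy)/f]); s=d.copy()
    for _ in range(20): s=d/(1+k*(s@s))
    r=R.T@np.array([s[0],s[1],1]); o=-R.T@t; return o+r*(z-o[2])/r[2]
def pix(name,p,c=None):
    f,cx,cy,k,R,t=c or cam(name); q=R@np.array(p,float)+t; s=q[:2]/q[2]; s=s*(1+k*(s@s)); return np.array([cx,cy])+f*s
E
python3 - <<'E'
from h import *
a=snap('top','top0.png');b=snap('scene','scene0.png')
for n in('top','scene'):
    c=cam(n);print(n,c[:4],-c[4].T@c[5],c[4][2])
print(ctrl.get_obs())
E
```

```text
pics
top (np.float64(445.28726102195367), 318.5974669600553, 204.7822457728466, 0.028264437164098696) [ 0.2634499  -0.01591479  1.27727438] [ 0.21106409 -0.00430516 -0.97746274]
scene (np.float64(412.5097365761618), 321.491718767147, 204.5507305876066, -0.03336136626758518) [-0.35572021 -0.5090389   0.90519415] [ 0.67722924  0.38682183 -0.62588293]
{'time_s': 0.1, 'qpos': array([ 1.25136879e+00,  3.00372308e-01,  1.52149331e+00, -8.16050265e-06,
        1.32069084e+00, -6.66017389e-02]), 'joint_vel': array([ 0.00057876, -0.00196628, -0.00246287,  0.00102846, -0.00099405,
        0.0008411 ]), 'tau': array([ 1.03213697e-03, -5.32659960e+01, -3.53285587e+01,  7.08943186e-02,
        2.35424400e-02, -5.58960767e-05]), 'ee_pos': array([0.13751662, 0.53231222, 0.21597764]), 'eef_rot': array([-3.14153640e+00,  9.62199867e-04,  1.31797258e+00]), 'force': array([-0.92503044, -0.37132363,  0.35018826]), 'moment': array([ 0.01938349, -0.0332555 , -0.05207794]), 'grip_width': 0.09425221082949582}
```

View pics/top0.png

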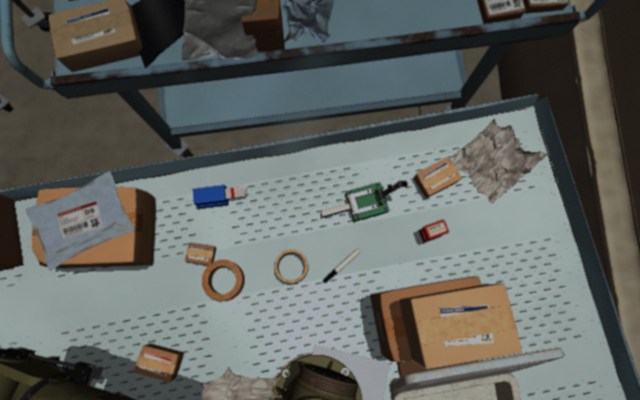

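View pics/scene0.png

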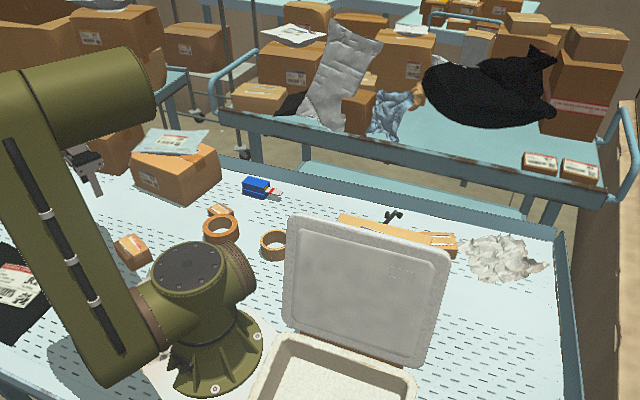

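The top view shows the holder at about (210,196) with the blade tip at (246,192), the press at about (367,202) with its rail end at (322,213), and the arm leaning open to (403,184). I'll enlarge that part.

```bash
python3 - <<'E'
from h import *
im=cv2.imread('pics/top0.png')
a=cv2.resize(im[175:220,185:255],None,fx=8,fy=8,interpolation=cv2.INTER_CUBIC)
b=cv2.resize(im[165:240,315:415],None,fx=7,fy=7,interpolation=cv2.INTER_CUBIC)[:, :700]
c=np.zeros((600,800,3),np.uint8)
b=cv2.resize(im[173:225,315:415],None,fx=6,fy=6,interpolation=cv2.INTER_CUBIC)
a=cv2.resize(im[178:216,185:255],None,fx=7,fy=7,interpolation=cv2.INTER_CUBIC)
c[:a.shape[0],:a.shape[1]]=a; c[280:280+b.shape[0],:b.shape[1]]=b
cv2.imwrite('pics/crop0.png',c)
E
```

```text
(no output)
```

View pics/crop0.png

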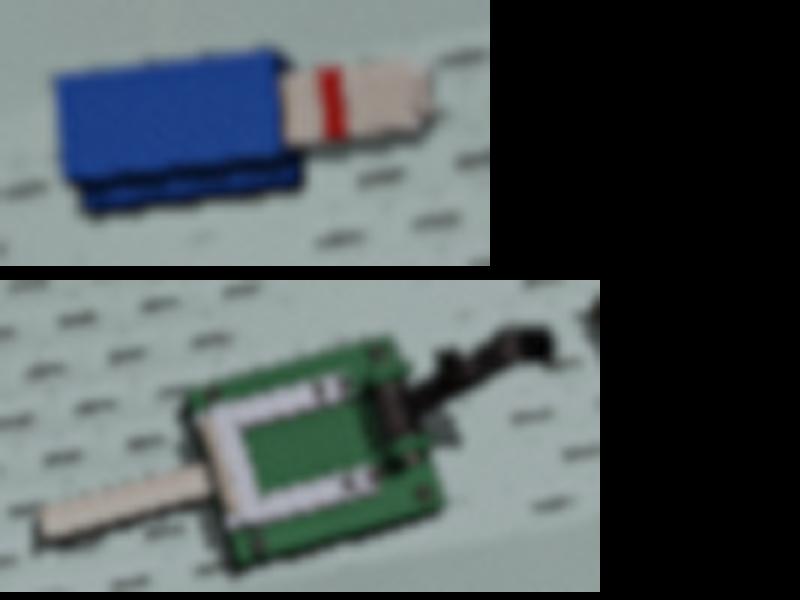

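```bash
python3 - <<'E'
from h import *
c=cam('top')
A=lambda x,y,z:world('top',(185+(x+.5)/7-.5,178+(y+.5)/7-.5),z,c).round(4)
B=lambda x,y,z:world('top',(315+(x+.5)/6-.5,173+(y-280+.5)/6-.5),z,c).round(4)
for n,p in dict(hBL=(58,76,.052),hFL=(278,53,.052),hFR=(285,155,.052),hBR=(68,181,.052),bandL=(330,70,.031),bandR=(336,138,.031),tip1=(430,72,.031),tip2=(433,115,.031),b1=(290,72,.031),b2=(293,146,.031)).items(): print(n,A(*p))
for n,p in dict(r1=(40,510,.03),r2=(42,540,.03),rm1=(210,468,.03),rm2=(213,495,.03),pFL=(195,405,.03),pBL=(388,342,.03),pBR=(438,505,.03),pFR=(234,562,.03),wFL=(203,412,.048),wBL=(345,378,.048),wFR=(230,523,.048),wBR=(378,483,.048),knob=(545,345,.121)).items(): print(n,B(*p))
E
```

```text
hBL [0.5846 0.3335 0.052 ]
hFL [0.592  0.2449 0.052 ]
hFR [0.5495 0.2413 0.052 ]
hBR [0.541 0.328 0.052]
bandL [0.5898 0.2279 0.031 ]
bandR [0.561 0.225 0.031]
tip1 [0.5879 0.1867 0.031 ]
tip2 [0.5697 0.1853 0.031 ]
b1 [0.5894 0.2443 0.031 ]
b2 [0.5581 0.2425 0.031 ]
r1 [ 0.5147 -0.0285  0.03  ]
r2 [ 0.5001 -0.0291  0.03  ]
rm1 [ 0.533  -0.1103  0.03  ]
rm2 [ 0.5198 -0.1112  0.03  ]
pFL [ 0.5641 -0.1043  0.03  ]
pBL [ 0.5929 -0.1986  0.03  ]
pBR [ 0.5122 -0.218   0.03  ]
pFR [ 0.4871 -0.1198  0.03  ]
wFL [ 0.5563 -0.1067  0.048 ]
wBL [ 0.5711 -0.1746  0.048 ]
wFR [ 0.5025 -0.1172  0.048 ]
wBR [ 0.5199 -0.1875  0.048 ]
knob [ 0.5657 -0.2552  0.121 ]
```

Request:
{"op": "jog_arm", "data": {"increments": [{"delta_pos": [0.15,-0.1,0],"dr": [0,0,-0.2]},{"delta_pos": [0.3,-0.25,0],"dr": [0,0,-0.4]},{"delta_pos": [0.45,-0.4,0],"dr": [0,0,-0.6]},{"delta_pos": [0.6,-0.5,0],"dr": [0,0,-0.8]},{"delta_pos": [0.75,-0.6,0],"dr": [0,0,-1]},{"delta_pos": [0.85,-0.68,0],"dr": [0,0,-1]}], "fingers": -1}}

```text
time_s: 0.7
ee_pos: [0.352, 0.3607, 0.2163]
eef_rot: [3.141, 0.0, 0.813]
force: [-0.8, 1.3, 0.3]
grip_width: 0.0938
```

Request:
{"op": "jog_arm", "data": {"increments": [{"delta_pos": [0.15,-0.1,0],"dr": [0,0,-0.2]},{"delta_pos": [0.3,-0.25,0],"dr": [0,0,-0.4]},{"delta_pos": [0.45,-0.4,0],"dr": [0,0,-0.6]},{"delta_pos": [0.6,-0.5,0],"dr": [0,0,-0.8]},{"delta_pos": [0.75,-0.6,0],"dr": [0,0,-1]},{"delta_pos": [0.9,-0.64,0],"dr": [0,0,-1]},{"delta_pos": [0.9,-0.64,0],"dr": [0,0,-1]}]}}

```text
time_s: 1.4
ee_pos: [0.5777, 0.2003, 0.2149]
eef_rot: [3.141, 0.002, 0.315]
force: [-0.9, -0.1, -0.1]
grip_width: 0.0942
```

Request:
{"op": "jog_arm", "data": {"increments": [{"delta_pos": [0,0,0],"dr": [0,0,-0.2]},{"delta_pos": [0,0,0],"dr": [0,0,-0.46]},{"delta_pos": [0,0,0],"dr": [0,0,-0.46]},{"delta_pos": [0,0,0],"dr": [0,0,-0.46]}]}}

```text
time_s: 1.8
ee_pos: [0.5746, 0.2028, 0.2164]
eef_rot: [3.142, 0.0, 0.092]
force: [-0.3, -0.4, -0.2]
grip_width: 0.0941
```

```bash
python3 - <<'E'
from h import *
i=cam('wrist');a=snap('wrist','w1.png');print(ctrl.get_obs()['ee_pos'],ctrl.get_obs()['eef_rot'],-i[4].T@i[5],i[4][2])
import pickle;pickle.dump(i,open('w1.pkl','wb'))
E
```

```text
[0.57473788 0.20275451 0.21644471] [-3.14158921e+00  1.15213888e-04  9.19493697e-02] [0.56841514 0.2704341  0.38580055] [ 0.02075923 -0.23250685 -0.97237319]
```

View pics/w1.png

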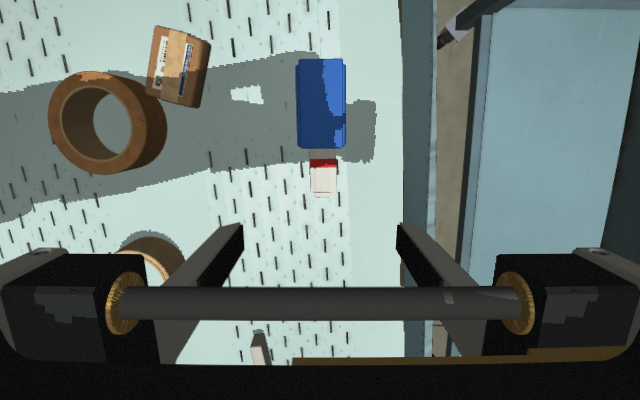

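The wrist view shows the blue holder at (322,103), the red band at about (323,163) and the blade tip at about (323,196), all between the open fingers. I'll enlarge it to read the edges.

```bash
python3 - <<'E'
from h import *
im=cv2.imread('pics/w1.png')
cv2.imwrite('pics/c1.png',cv2.resize(im[50:204,280:380],None,fx=3.8*1.03,fy=3.8*1.03,interpolation=cv2.INTER_CUBIC) if 0 else cv2.resize(im[50:200,280:380],None,fx=4,fy=4,interpolation=cv2.INTER_CUBIC))
E
```

```text
(no output)
```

View pics/c1.png

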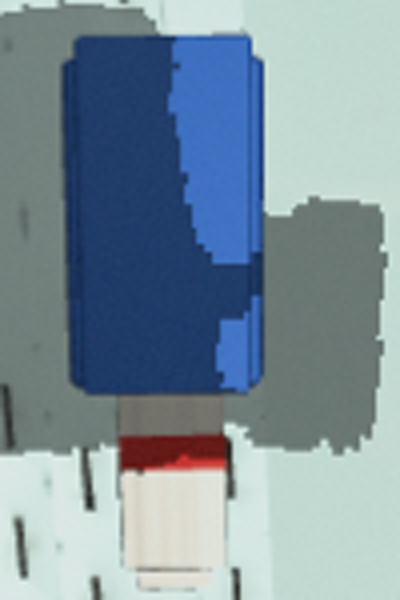

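```bash
python3 - <<'E'
from h import *
import pickle;c=pickle.load(open('w1.pkl','rb'))
A=lambda x,y,z=.031:world('',(280+(x+.5)/4-.5,50+(y+.5)/4-.5),z,c).round(4)
for n,p in dict(band_bl=(120,436),band_br=(226,436),band_tl=(121,470),band_tr=(227,468),L2=(123,568),R2=(226,568),tipL=(138,586),tipR=(212,586),hBL=(75,36,.052),hBR=(250,36,.052),hFL=(84,392,.052),hFR=(252,392,.052)).items(): print(n,A(*p))
E
```

```text
band_bl [0.5602 0.231  0.031 ]
band_br [0.5905 0.2338 0.031 ]
band_tl [0.5613 0.2213 0.031 ]
band_tr [0.5917 0.2247 0.031 ]
L2 [0.5644 0.1926 0.031 ]
R2 [0.5945 0.1954 0.031 ]
tipL [0.5692 0.1876 0.031 ]
tipR [0.5909 0.1896 0.031 ]
hBL [0.5409 0.3328 0.052 ]
hBR [0.5848 0.3368 0.052 ]
hFL [0.5501 0.2442 0.052 ]
hFR [0.5949 0.2483 0.052 ]
```

Request:
{"op": "jog_arm", "data": {"increments": [{"delta_pos": [0.008,0.076,-0.15],"dr": [0,0,0.014]},{"delta_pos": [0.008,0.076,-0.3],"dr": [0,0,0.014]},{"delta_pos": [0.008,0.076,-0.45],"dr": [0,0,0.014]},{"delta_pos": [0.008,0.076,-0.55],"dr": [0,0,0.014]},{"delta_pos": [0.008,0.076,-0.62],"dr": [0,0,0.014]},{"delta_pos": [0.008,0.076,-0.67],"dr": [0,0,0.014]},{"delta_pos": [0.008,0.076,-0.7],"dr": [0,0,0.014]},{"delta_pos": [0.008,0.076,-0.714],"dr": [0,0,0.014]},{"delta_pos": [0.008,0.076,-0.714],"dr": [0,0,0.014]},{"delta_pos": [0.008,0.076,-0.714],"dr": [0,0,0.014]}], "fingers": -0.2}}

```text
time_s: 2.85
ee_pos: [0.5774, 0.2216, 0.0388]
eef_rot: [-3.141, -0.001, 0.095]
force: [0.3, -0.2, -0.3]
grip_width: 0.0562
```

```bash
python3 - <<'E'
from h import *
i=cam('wrist');a=snap('wrist','w2.png');o=ctrl.get_obs();print(o['ee_pos'],o['eef_rot'],o['force'])
import pickle;pickle.dump(i,open('w2.pkl','wb'))
p=o['ee_pos']; print(pix('',p,i),pix('',p-[0,0,.011],i))
E
```

```text
[0.57744099 0.22162006 0.03876857] [-3.14135279e+00 -1.20051799e-03  9.52365391e-02] [-0.27451464  0.21845075  0.06825328]
[319.86498534 243.62566187] [319.84134668 236.95425657]
```

View pics/w2.png

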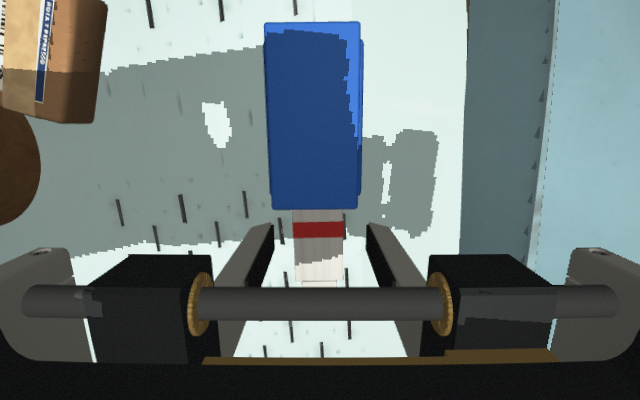

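The fingers straddle the blade at about (319,235), just in front of the red band at (319,229). I'll lower 1 mm and close.

Request:
{"op": "jog_arm", "data": {"increments": [{"delta_pos": [0,0,-0.006],"dr": [0,0,0.01]},{"delta_pos": [0,0,-0.006],"dr": [0,0,0.01]}]}}

```text
time_s: 3.1
ee_pos: [0.5771, 0.2215, 0.0366]
eef_rot: [-3.142, -0.0, 0.1]
force: [-0.2, -0.5, -0.2]
grip_width: 0.0564
```

Request:
{"op": "jog_arm", "data": {"increments": [{"delta_pos": [0,0,0],"dr": [0,0,0]},{"delta_pos": [0,0,0],"dr": [0,0,0]},{"delta_pos": [0,0,0],"dr": [0,0,0]},{"delta_pos": [0,0,0],"dr": [0,0,0]},{"delta_pos": [0,0,0],"dr": [0,0,0]},{"delta_pos": [0,0,0],"dr": [0,0,0]},{"delta_pos": [0,0,0],"dr": [0,0,0]},{"delta_pos": [0,0,0],"dr": [0,0,0]}], "fingers": 1, "squeeze": 40}}

```text
time_s: 3.9
ee_pos: [0.577, 0.2215, 0.0364]
eef_rot: [3.142, 0.0, 0.1]
force: [-2.4, 0.1, 0.5]
grip_width: 0.0293
```

Request:
{"op": "jog_arm", "data": {"increments": [{"delta_pos": [0,0,0.004]},{"delta_pos": [0.002,-0.02,0.006]},{"delta_pos": [0.005,-0.05,0.006]},{"delta_pos": [0.009,-0.09,0.006]},{"delta_pos": [0.013,-0.13,0.006]},{"delta_pos": [0.017,-0.17,0.006]},{"delta_pos": [0.021,-0.21,0.006]},{"delta_pos": [0.025,-0.25,0.006]},{"delta_pos": [0.029,-0.29,0.006]},{"delta_pos": [0.033,-0.33,0.006]},{"delta_pos": [0.037,-0.37,0.006]},{"delta_pos": [0.041,-0.41,0.006]},{"delta_pos": [0.045,-0.45,0.006]},{"delta_pos": [0.048,-0.48,0.006]},{"delta_pos": [0.048,-0.48,0.006]},{"delta_pos": [0.048,-0.48,0.006]}]}}

```text
invalid input
```

```bash
python3 - <<'E'
from h import *
i=cam('wrist');a=snap('wrist','w3.png');o=ctrl.get_obs();print(o['ee_pos'],o['eef_rot'],o['force'],o['grip_width'])
b=snap('top','t3.png')
c=np.vstack([a[:,150:490][:300], ])[:, :, ::-1]
t=cv2.resize(b[170:230,190:290],None,fx=4,fy=4,interpolation=cv2.INTER_CUBIC)[:,:,::-1]
m=np.zeros((300,740,3),np.uint8);m[:,:340]=c;m[:240,340:740]=t;cv2.imwrite('pics/m3.png',m)
E
```

```text
[0.57695131 0.2215067  0.03641279] [3.14158604e+00 2.92822961e-04 1.00050531e-01] [-2.20021297 -0.52462698  0.73790214] 0.029447734014747855
```

View pics/m3.png

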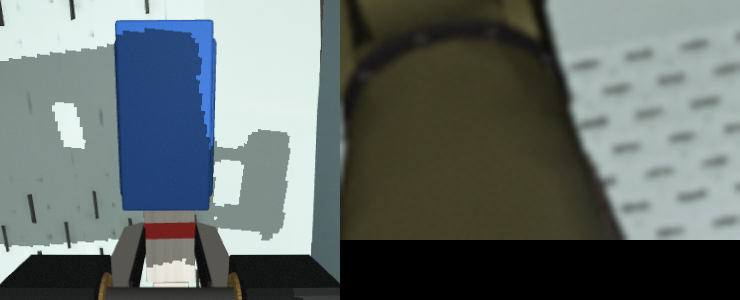

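The move was refused because `dr` is required, so the gauge has not moved. The picture shows the fingers closed on the blade with the band at (170,229), still in the holder. I'll repeat the move with `dr`.

Request:
{"op": "jog_arm", "data": {"increments": [{"delta_pos": [0,0,0.004],"dr": [0,0,0]},{"delta_pos": [0.002,-0.02,0.006],"dr": [0,0,0]},{"delta_pos": [0.005,-0.05,0.006],"dr": [0,0,0]},{"delta_pos": [0.009,-0.09,0.006],"dr": [0,0,0]},{"delta_pos": [0.013,-0.13,0.006],"dr": [0,0,0]},{"delta_pos": [0.017,-0.17,0.006],"dr": [0,0,0]},{"delta_pos": [0.021,-0.21,0.006],"dr": [0,0,0]},{"delta_pos": [0.025,-0.25,0.006],"dr": [0,0,0]},{"delta_pos": [0.029,-0.29,0.006],"dr": [0,0,0]},{"delta_pos": [0.033,-0.33,0.006],"dr": [0,0,0]},{"delta_pos": [0.037,-0.37,0.006],"dr": [0,0,0]},{"delta_pos": [0.041,-0.41,0.006],"dr": [0,0,0]},{"delta_pos": [0.045,-0.45,0.006],"dr": [0,0,0]},{"delta_pos": [0.048,-0.48,0.006],"dr": [0,0,0]},{"delta_pos": [0.048,-0.48,0.006],"dr": [0,0,0]},{"delta_pos": [0.048,-0.48,0.006],"dr": [0,0,0]}]}}

```text
time_s: 5.6
ee_pos: [0.5891, 0.1015, 0.0379]
eef_rot: [-3.142, -0.0, 0.1]
force: [0.6, 0.7, -1.1]
grip_width: 0.0294
```

```bash
python3 - <<'E'
from h import *
i=cam('wrist');a=snap('wrist','w3b.png');o=ctrl.get_obs();print(o['ee_pos'],o['eef_rot'],o['force'],o['moment'],o['grip_width'])
E
```

```text
[0.58904552 0.10176739 0.03793793] [-3.14148000e+00  6.68883875e-06  1.00141685e-01] [ 0.2611444   0.7741866  -1.25076327] [-0.10901543  0.01576272 -0.01797982] 0.029202001665981647
```

View pics/w3b.png

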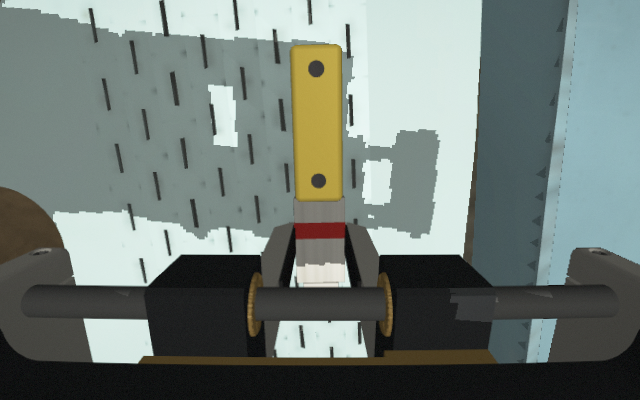

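The gauge is out and level, with its handle spanning (318,45) to (318,200). Now I'll lower it.

Request:
{"op": "jog_arm", "data": {"increments": [{"delta_pos": [0,0,-0.02],"dr": [0,0,0]},{"delta_pos": [0,0,-0.045],"dr": [0,0,0]},{"delta_pos": [0,0,-0.07],"dr": [0,0,0]},{"delta_pos": [0,0,-0.085],"dr": [0,0,0]},{"delta_pos": [0,0,-0.095],"dr": [0,0,0]},{"delta_pos": [0,0,-0.102],"dr": [0,0,0]},{"delta_pos": [0,0,-0.102],"dr": [0,0,0]},{"delta_pos": [0,0,-0.102],"dr": [0,0,0]}]}}

```text
time_s: 6.45
ee_pos: [0.5892, 0.1015, 0.0126]
eef_rot: [3.142, -0.0, 0.1]
force: [-0.2, 0.5, -0.6]
grip_width: 0.0293
```

Request:
{"op": "jog_arm", "data": {"increments": [{"delta_pos": [0,0,0],"dr": [0,0,0]},{"delta_pos": [0,0,0],"dr": [0,0,0]},{"delta_pos": [0,0,0],"dr": [0,0,0]},{"delta_pos": [0,0,0],"dr": [0,0,0]},{"delta_pos": [0,0,0],"dr": [0,0,0]},{"delta_pos": [0,0,0],"dr": [0,0,0]}], "fingers": -0.2}}

```text
time_s: 7.05
ee_pos: [0.5891, 0.1015, 0.0125]
eef_rot: [3.142, -0.0, 0.1]
force: [-0.2, 0.6, -0.2]
grip_width: 0.0563
```

Request:
{"op": "jog_arm", "data": {"increments": [{"delta_pos": [0,0,0.05],"dr": [0,0,0]},{"delta_pos": [0,0,0.12],"dr": [0,0,0]},{"delta_pos": [0,0,0.2],"dr": [0,0,0]},{"delta_pos": [0,0,0.28],"dr": [0,0,0]},{"delta_pos": [0,0,0.28],"dr": [0,0,0]},{"delta_pos": [0,0,0.28],"dr": [0,0,0]}]}}

```text
time_s: 7.65
ee_pos: [0.5891, 0.1015, 0.0827]
eef_rot: [3.142, -0.001, 0.1]
force: [-1.2, -0.4, 0.3]
grip_width: 0.0566
```

```bash
python3 - <<'E'
from h import *
import pickle
i=cam('wrist');a=snap('wrist','w4.png');o=ctrl.get_obs();print(o['ee_pos'],o['eef_rot'],o['force'],o['grip_width'])
pickle.dump(i,open('w4.pkl','wb'))
hsv=cv2.cvtColor(a,cv2.COLOR_RGB2HSV)
m=((hsv[...,0]>18)&(hsv[...,0]<32)&(hsv[...,1]>150)&(hsv[...,2]>60)).astype(np.uint8)
n,l,s,_=cv2.connectedComponentsWithStats(m);k=sorted(range(1,n),key=lambda j:-s[j,4])[:3];print(s[k])
pts=[cv2.findContours((l==j).astype(np.uint8),0,1)[0][0][:,0] for j in k[:1]][0]
W=np.array([world('',p,.018,i)[:2] for p in pts],np.float32);print(cv2.minAreaRect(W*1000))
r=((hsv[...,0]<6)|(hsv[...,0]>174))&(hsv[...,1]>150)&(hsv[...,2]>60)
n,l,s,_=cv2.connectedComponentsWithStats(r.astype(np.uint8));j=max(range(1,n),key=lambda j:s[j,4]);print(s[j])
pts=np.argwhere(l==j)[:,::-1];W=np.array([world('',p,.006,i)[:2] for p in pts],np.float32);print(cv2.minAreaRect(W*1000))
E
```

```text
[0.58872885 0.10148192 0.08195399] [3.14157986e+00 6.52140275e-04 1.00048089e-01] [ 0.26104338  0.44680006 -0.51207482] 0.05636293363700397
[[ 299   70   36  109 3406]
 [ 538  352    3    5    7]
 [ 274  359    4    3    5]]
((580.8304443359375, 167.66839599609375), (24.76801109313965, 78.25993347167969), 7.10192346572876)
[302 196  36  11 391]
((588.2139892578125, 107.96844482421875), (28.83578109741211, 8.458049774169922), 5.710355281829834)
```

Request:
{"op": "jog_arm", "data": {"increments": [{"delta_pos": [-0.01,0.08,0],"dr": [0,0,0.02]},{"delta_pos": [-0.02,0.16,0],"dr": [0,0,0.036]},{"delta_pos": [-0.028,0.225,-0.03],"dr": [0,0,0.036]},{"delta_pos": [-0.028,0.225,-0.1],"dr": [0,0,0.036]},{"delta_pos": [-0.028,0.225,-0.17],"dr": [0,0,0.036]},{"delta_pos": [-0.028,0.225,-0.22],"dr": [0,0,0.036]},{"delta_pos": [-0.028,0.225,-0.255],"dr": [0,0,0.036]},{"delta_pos": [-0.028,0.225,-0.275],"dr": [0,0,0.036]},{"delta_pos": [-0.028,0.225,-0.275],"dr": [0,0,0.036]},{"delta_pos": [-0.028,0.225,-0.275],"dr": [0,0,0.036]}]}}

```text
time_s: 8.7
ee_pos: [0.5824, 0.1578, 0.0142]
eef_rot: [-3.142, -0.001, 0.118]
force: [-0.1, 0.4, 0.0]
grip_width: 0.0561
```

Request:
{"op": "jog_arm", "data": {"increments": [{"delta_pos": [0,0,0],"dr": [0,0,0]},{"delta_pos": [0,0,0],"dr": [0,0,0]},{"delta_pos": [0,0,0],"dr": [0,0,0]},{"delta_pos": [0,0,0],"dr": [0,0,0]},{"delta_pos": [0,0,0],"dr": [0,0,0]},{"delta_pos": [0,0,0],"dr": [0,0,0]},{"delta_pos": [0,0,0],"dr": [0,0,0]},{"delta_pos": [0,0,0],"dr": [0,0,0]}], "fingers": 1, "squeeze": 30}}

```text
time_s: 9.5
ee_pos: [0.5821, 0.1577, 0.0138]
eef_rot: [-3.142, -0.0, 0.118]
force: [0.1, 0.5, 3.5]
grip_width: 0.0259
```

Request:
{"op": "jog_arm", "data": {"increments": [{"delta_pos": [0,0,0.02],"dr": [0,0,0]},{"delta_pos": [0,0,0.08],"dr": [0,0,0]},{"delta_pos": [0,0,0.16],"dr": [0,0,0]},{"delta_pos": [0,0,0.24],"dr": [0,0,0]},{"delta_pos": [0,0,0.32],"dr": [0,0,0]},{"delta_pos": [0,0,0.4],"dr": [0,0,0]},{"delta_pos": [0,0,0.4],"dr": [0,0,0]},{"delta_pos": [0,0,0.4],"dr": [0,0,0]}]}}

```text
time_s: 10.3
ee_pos: [0.582, 0.1577, 0.1138]
eef_rot: [-3.142, -0.001, 0.118]
force: [-0.3, 0.5, -2.1]
grip_width: 0.026
```

Request:
{"op": "jog_arm", "data": {"increments": [{"delta_pos": [-0.02,-0.1,0.2],"dr": [0,0,0.04]},{"delta_pos": [-0.04,-0.22,0.4],"dr": [0,0,0.08]},{"delta_pos": [-0.06,-0.35,0.4],"dr": [0,0,0.12]},{"delta_pos": [-0.08,-0.5,0.4],"dr": [0,0,0.16]},{"delta_pos": [-0.1,-0.65,0.4],"dr": [0,0,0.2]},{"delta_pos": [-0.13,-0.8,0.4],"dr": [0,0,0.25]},{"delta_pos": [-0.16,-0.9,0.4],"dr": [0,0,0.25]},{"delta_pos": [-0.16,-1,0.4],"dr": [0,0,0.25]}]}}

```text
time_s: 11.1
ee_pos: [0.541, -0.0935, 0.2126]
eef_rot: [-3.141, 0.002, 0.242]
force: [0.8, 0.5, -0.8]
grip_width: 0.0259
```

Request:
{"op": "jog_arm", "data": {"increments": [{"delta_pos": [0,-0.12,0],"dr": [0,0,0]},{"delta_pos": [0,-0.24,0],"dr": [0,0,0]},{"delta_pos": [0,-0.34,0],"dr": [0,0,0]},{"delta_pos": [0,-0.36,0],"dr": [0,0,0]},{"delta_pos": [0,-0.36,0],"dr": [0,0,0]},{"delta_pos": [0,-0.36,0],"dr": [0,0,0]}]}}

```text
time_s: 11.7
ee_pos: [0.542, -0.1814, 0.2131]
eef_rot: [-3.141, 0.001, 0.243]
force: [0.7, -1.3, -2.2]
grip_width: 0.026
```

```bash
python3 - <<'E'
from h import *
import pickle
i=cam('wrist');a=snap('wrist','w5.png');o=ctrl.get_obs();print(o['ee_pos'],o['eef_rot'],o['force'],o['grip_width'])
pickle.dump((i,o),open('w5.pkl','wb'))
u=pix('',[.526,-.111,.03],i);print(u)
x0=int(max(0,min(240,u[0]-200)));c=a[:240,x0:x0+400];cv2.imwrite('pics/c5.png',cv2.resize(c,None,fx=2,fy=2,interpolation=cv2.INTER_CUBIC)[:,:,::-1]);print(x0)
E
```

```text
[ 0.54208128 -0.18122595  0.21337   ] [-3.14113274e+00  4.13088530e-04  2.43963606e-01] [ 0.05688515 -0.33406532 -0.831049  ] 0.026178827945095302
[321.17646875 120.42518183]
121
```

View pics/c5.png

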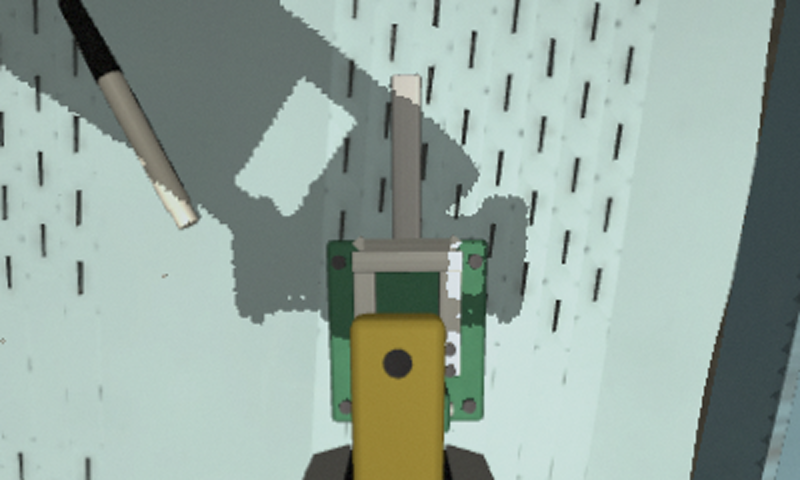

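The crop shows the rail from (406,76) to (407,238), the press bed corners at (328,241), (487,240), (333,421) and (484,419), and the back of the held handle at y≈316 (x 352–443).

```bash
python3 - <<'E'
from h import *
import pickle;c,o=pickle.load(open('w5.pkl','rb'))
A=lambda x,y,z=.03:world('',(121+(x+.5)/2-.5,(y+.5)/2-.5),z,c).round(4)
P={n:A(*p) for n,p in dict(r1=(393,76),r2=(420,76),m1=(393,238),m2=(421,238),FL=(328,241),FR=(487,240),BL=(333,421),BR=(484,419),wL=(353,252,.048),wR=(461,251,.048),hL=(352,326,.2176),hR=(443,326,.2176),hb=(398,315,.2176),hL2=(351,440,.2176),hR2=(443,440,.2176)).items()}
for n in P: print(n,P[n])
def ang(a,b): d=P[b]-P[a];return np.degrees(np.arctan2(d[1],d[0])).round(2),np.hypot(*d[:2]).round(4)
for a,b in ['r1 m1','r2 m2','FL BL','FR BR','FR FL','BR BL','wR wL'] and [s.split() for s in ['r1 m1','r2 m2','FL BL','FR BR','FL FR','BL BR','wL wR','hL hR','hL hL2','hR hR2']]: print(a,b,ang(a,b))
# gauge estimate: handle back
y=o['eef_rot'][2];d=np.array([np.sin(y),-np.cos(y)]);print('back along d rel TCP',(P['hb'][:2]-o['ee_pos'][:2])@d,'lat',(P['hb'][:2]-o['ee_pos'][:2])@[np.cos(y),np.sin(y)])
E
```

```text
r1 [ 0.5015 -0.0297  0.03  ]
r2 [ 0.5153 -0.0263  0.03  ]
m1 [ 0.5213 -0.1103  0.03  ]
m2 [ 0.5364 -0.1066  0.03  ]
FL [ 0.4867 -0.1205  0.03  ]
FR [ 0.5721 -0.0987  0.03  ]
BL [ 0.512  -0.2209  0.03  ]
BR [ 0.5984 -0.1982  0.03  ]
wL [ 0.5028 -0.1226  0.048 ]
wR [ 0.558  -0.1084  0.048 ]
hL [ 0.5186 -0.1379  0.2176]
hR [ 0.5422 -0.132   0.2176]
hb [ 0.5298 -0.1321  0.2176]
hL2 [ 0.5254 -0.169   0.2176]
hR2 [ 0.5504 -0.1628  0.2176]
r1 m1 (np.float64(-76.2), np.float64(0.083))
r2 m2 (np.float64(-75.28), np.float64(0.083))
FL BL (np.float64(-75.86), np.float64(0.1035))
FR BR (np.float64(-75.19), np.float64(0.1029))
FL FR (np.float64(14.32), np.float64(0.0881))
BL BR (np.float64(14.72), np.float64(0.0893))
wL wR (np.float64(14.43), np.float64(0.057))
hL hR (np.float64(14.04), np.float64(0.0243))
hL hL2 (np.float64(-77.67), np.float64(0.0318))
hR hR2 (np.float64(-75.09), np.float64(0.0319))
back along d rel TCP -0.05063778950502467 lat -5.119718518776059e-05
```

Request:
{"op": "jog_arm", "data": {"increments": [{"delta_pos": [-0.03,0.12,0],"dr": [0,0,0.015]},{"delta_pos": [-0.06,0.27,0],"dr": [0,0,0.015]},{"delta_pos": [-0.09,0.42,0],"dr": [0,0,0.015]},{"delta_pos": [-0.12,0.57,0],"dr": [0,0,0.015]},{"delta_pos": [-0.15,0.68,0],"dr": [0,0,0.015]},{"delta_pos": [-0.16,0.712,-0.1],"dr": [0,0,0.015]},{"delta_pos": [-0.16,0.712,-0.25],"dr": [0,0,0.015]},{"delta_pos": [-0.16,0.712,-0.4],"dr": [0,0,0.015]},{"delta_pos": [-0.16,0.712,-0.52],"dr": [0,0,0.015]},{"delta_pos": [-0.16,0.712,-0.6],"dr": [0,0,0.015]},{"delta_pos": [-0.16,0.712,-0.65],"dr": [0,0,0.015]},{"delta_pos": [-0.16,0.712,-0.666],"dr": [0,0,0.015]},{"delta_pos": [-0.16,0.712,-0.666],"dr": [0,0,0.015]},{"delta_pos": [-0.16,0.712,-0.666],"dr": [0,0,0.015]}]}}

```text
time_s: 13.15
ee_pos: [0.5026, -0.0041, 0.0482]
eef_rot: [3.141, -0.001, 0.251]
force: [0.6, 0.4, -0.7]
grip_width: 0.0256
```

```bash
python3 - <<'E'
from h import *
o=ctrl.get_obs();print(o['ee_pos'],o['eef_rot'],o['force'],o['moment'],o['grip_width'])
t=snap('top','t6.png');s=snap('scene','s6.png')
u=pix('top',[.52,-.09,.03]).astype(int);v=pix('scene',[.52,-.09,.03]).astype(int);print(u,v)
f=lambda im,w,hh,u:cv2.resize(im[u[1]-hh:u[1]+hh,u[0]-w:u[0]+w],None,fx=5,fy=5,interpolation=cv2.INTER_CUBIC)
cv2.imwrite('pics/m6.png',np.vstack([f(t,70,30,u),f(s,70,30,v)])[:,:,::-1])
E
```

```text
[ 0.50261019 -0.00412057  0.04818671] [ 3.14107996e+00 -1.47622126e-03  2.50754864e-01] [ 0.58796845  0.43943832 -0.74976564] [-0.03037547  0.07469759  0.02249607] 0.025646754558673567
[342 208] [343 228]
```

View pics/m6.png

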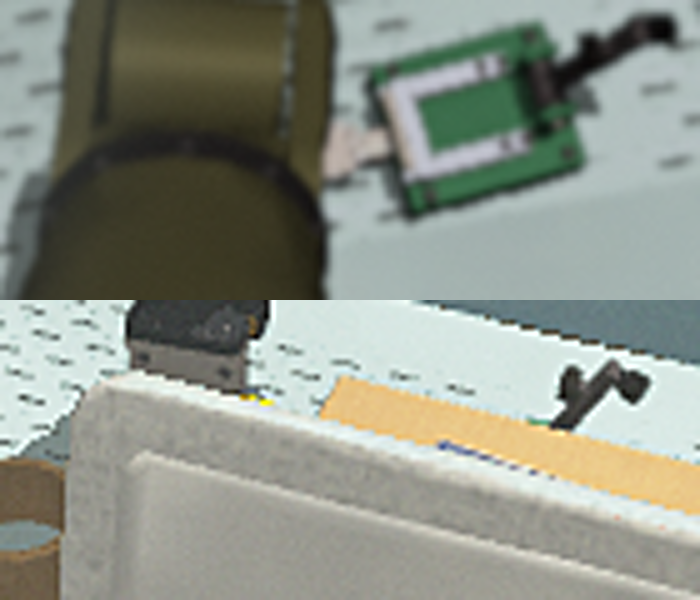

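The blade tip at crop (340,150) is over the rail and lined up with the mouth at (400,143). I'll adjust the height and check it before inserting.

Request:
{"op": "jog_arm", "data": {"increments": [{"delta_pos": [0,0,-0.006],"dr": [0,0,0.002]},{"delta_pos": [0,0,-0.006],"dr": [0,0,0.002]},{"delta_pos": [0,0,-0.006],"dr": [0,0,0.002]},{"delta_pos": [0,0,-0.006],"dr": [0,0,0.002]}]}}

```text
time_s: 13.65
ee_pos: [0.5021, -0.0042, 0.0457]
eef_rot: [3.142, -0.0, 0.251]
force: [0.1, 0.3, -1.6]
grip_width: 0.0254
```

Request:
{"op": "jog_arm", "data": {"increments": [{"delta_pos": [0.005,-0.019,0],"dr": [0,0,0]},{"delta_pos": [0.01,-0.039,0],"dr": [0,0,0]},{"delta_pos": [0.015,-0.058,0],"dr": [0,0,0]},{"delta_pos": [0.02,-0.077,0],"dr": [0,0,0]},{"delta_pos": [0.025,-0.097,0],"dr": [0,0,0]},{"delta_pos": [0.03,-0.116,0],"dr": [0,0,0]},{"delta_pos": [0.035,-0.136,0],"dr": [0,0,0]},{"delta_pos": [0.035,-0.136,0],"dr": [0,0,0]}]}}

```text
time_s: 14.45
ee_pos: [0.511, -0.0388, 0.0457]
eef_rot: [3.142, -0.0, 0.251]
force: [-0.0, -0.7, -1.7]
grip_width: 0.0258
```

Request:
{"op": "jog_arm", "data": {"increments": [{"delta_pos": [0.005,-0.019,0],"dr": [0,0,0]},{"delta_pos": [0.01,-0.039,0],"dr": [0,0,0]},{"delta_pos": [0.015,-0.058,0],"dr": [0,0,0]},{"delta_pos": [0.02,-0.077,0],"dr": [0,0,0]},{"delta_pos": [0.0247,-0.093,0],"dr": [0,0,0]},{"delta_pos": [0.0247,-0.093,-0.003],"dr": [0,0,0]},{"delta_pos": [0.0247,-0.093,-0.006],"dr": [0,0,0]},{"delta_pos": [0.0247,-0.093,-0.006],"dr": [0,0,0]},{"delta_pos": [0.0247,-0.093,-0.006],"dr": [0,0,0]}]}}

```text
time_s: 15.35
ee_pos: [0.517, -0.0613, 0.0442]
eef_rot: [-3.142, 0.0, 0.252]
force: [-0.0, -0.6, -0.6]
grip_width: 0.0255
```

```bash
python3 - <<'E'
from h import *
o=ctrl.get_obs();print(o['ee_pos'],o['eef_rot'],o['force'],o['moment'],o['grip_width'])
t=snap('top','t7.png')
hsv=cv2.cvtColor(t,cv2.COLOR_RGB2HSV)
r=((hsv[...,0]<8)|(hsv[...,0]>172))&(hsv[...,1]>120)
p=np.argwhere(r[195:215,310:350]);print(p[:,::-1]+[310,195])
E
```

```text
[ 0.51697472 -0.06133131  0.04422088] [-3.14156967e+00  6.84438985e-06  2.51709841e-01] [-0.01268038 -0.64436217 -0.57426237] [-0.0109169   0.11545662 -0.00056721] 0.02549571329817477
[]
```

Request:
{"op": "jog_arm", "data": {"increments": [{"delta_pos": [0,0,0],"dr": [0,0,0]},{"delta_pos": [0,0,0],"dr": [0,0,0]},{"delta_pos": [0,0,0],"dr": [0,0,0]},{"delta_pos": [0,0,0],"dr": [0,0,0]},{"delta_pos": [0,0,0],"dr": [0,0,0]}], "fingers": -0.1}}

```text
time_s: 15.9
ee_pos: [0.517, -0.0615, 0.0442]
eef_rot: [3.142, -0.0, 0.252]
force: [-0.8, -0.1, 0.1]
grip_width: 0.0516
```

Request:
{"op": "jog_arm", "data": {"increments": [{"delta_pos": [0,0,0.04],"dr": [0,0,0]},{"delta_pos": [0,0,0.12],"dr": [0,0,0]},{"delta_pos": [0,0,0.25],"dr": [0,0,0]},{"delta_pos": [0,0,0.4],"dr": [0,0,0]},{"delta_pos": [0,0,0.55],"dr": [0,0,0]},{"delta_pos": [0,0,0.68],"dr": [0,0,0]},{"delta_pos": [0.03,-0.15,0.72],"dr": [0,0,0]},{"delta_pos": [0.06,-0.3,0.72],"dr": [0,0,0]},{"delta_pos": [0.1,-0.45,0.72],"dr": [0,0,0]},{"delta_pos": [0.1,-0.52,0.72],"dr": [0,0,0]},{"delta_pos": [0.1,-0.52,0.72],"dr": [0,0,0]},{"delta_pos": [0.1,-0.52,0.72],"dr": [0,0,0]}]}}

```text
time_s: 17.1
ee_pos: [0.5417, -0.1908, 0.2244]
eef_rot: [-3.141, 0.0, 0.251]
force: [0.2, 0.6, 0.9]
grip_width: 0.0519
```

```bash
python3 - <<'E'
from h import *
import pickle
i=cam('wrist');a=snap('wrist','w8.png');o=ctrl.get_obs();print(o['ee_pos'],o['eef_rot'],o['force'],o['grip_width'])
pickle.dump((i,o),open('w8.pkl','wb'))
u=pix('',[.526,-.111,.03],i);print(u)
c=a[20:240,200:440];cv2.imwrite('pics/c8.png',cv2.resize(c,None,fx=2.7,fy=2.7,interpolation=cv2.INTER_CUBIC)[:,:,::-1])
E
```

```text
[ 0.54183315 -0.19043546  0.22446827] [-3.14142544e+00 -7.29171168e-05  2.52119793e-01] [0.58011648 0.31403057 0.95539992] 0.05175677676255149
[323.82259195 112.25559439]
```

View pics/c8.png

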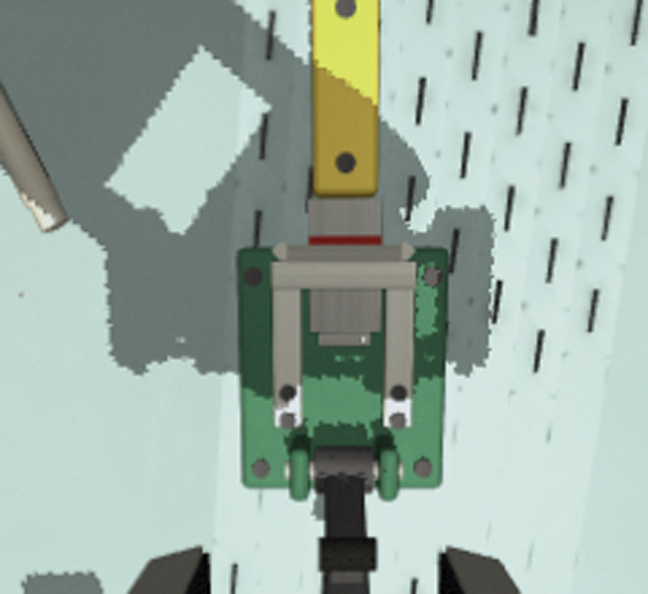

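The picture shows the blade straight in the slot, with the red band's rear edge at (345,237), the mouth covering the rest of the band, and the tip at y≈345. I'll measure the depth.

```bash
python3 - <<'E'
from h import *
import pickle;c,o=pickle.load(open('w8.pkl','rb'))
A=lambda x,y,z=.03:world('',(200+(x+.5)/2.7-.5,20+(y+.5)/2.7-.5),z,c)
O=np.array([.5295,-.110]);d=np.array([np.cos(np.radians(-75.6)),np.sin(np.radians(-75.6))]);n=np.array([-d[1],d[0]])
for k,p in dict(bandL=(309,237,.036),bandR=(382,237,.036),tipc=(345,341,.036),sh=(345,332,.036),tipfl=(345,345,.03),FL=(239,250,.03),FR=(447,249,.03),BL=(243,487,.03),BR=(441,485,.03),hfront=(346,193,.048),hf0=(346,196,.03),wb=(345,290,.048),wf=(345,262,.048),knobL=(315,450,.056),knobR=(377,450,.056)).items():
    w=A(*p)[:2]-O; print(k,(1000*w@d).round(1),(1000*w@n).round(1))
E
```

```text
bandL -4.9 -14.5
bandR -4.9 15.6
tipc 37.7 0.6
sh 33.9 0.5
tipfl 39.8 0.7
FL 0.1 -44.2
FR -0.3 43.5
BL 102.9 -44.8
BR 102.0 44.1
hfront -21.0 0.4
hf0 -21.6 0.8
wb 16.4 0.2
wf 5.5 0.1
knobL 80.8 -12.1
knobR 80.8 13.5
```

The rear edge of the band is at −4.9 mm in the press frame, so the mouth is at the middle of the band. Next I'll go behind the knob with the fingers closed.

Request:
{"op": "jog_arm", "data": {"increments": [{"delta_pos": [0.04,-0.12,0],"dr": [0,0,0]},{"delta_pos": [0.09,-0.26,0],"dr": [0,0,0]},{"delta_pos": [0.14,-0.4,0],"dr": [0,0,0]},{"delta_pos": [0.14,-0.414,0],"dr": [0,0,0]},{"delta_pos": [0.14,-0.414,-0.1],"dr": [0,0,0]},{"delta_pos": [0.14,-0.414,-0.22],"dr": [0,0,0]},{"delta_pos": [0.14,-0.414,-0.34],"dr": [0,0,0]},{"delta_pos": [0.14,-0.414,-0.405],"dr": [0,0,0]},{"delta_pos": [0.14,-0.414,-0.405],"dr": [0,0,0]},{"delta_pos": [0.14,-0.414,-0.405],"dr": [0,0,0]}], "fingers": 1, "squeeze": 20}}

```text
time_s: 18.15
ee_pos: [0.5774, -0.2941, 0.1241]
eef_rot: [3.141, -0.001, 0.253]
force: [0.5, -0.1, 0.4]
grip_width: 0.0008
```

Request:
{"op": "jog_arm", "data": {"increments": [{"delta_pos": [-0.006,0.024,0],"dr": [0,0,0]},{"delta_pos": [-0.012,0.048,0],"dr": [0,0,0]},{"delta_pos": [-0.018,0.072,0],"dr": [0,0,0]},{"delta_pos": [-0.025,0.096,0],"dr": [0,0,0]},{"delta_pos": [-0.031,0.12,0],"dr": [0,0,0]},{"delta_pos": [-0.037,0.144,0],"dr": [0,0,0]},{"delta_pos": [-0.043,0.168,0],"dr": [0,0,0]},{"delta_pos": [-0.049,0.192,0],"dr": [0,0,0]},{"delta_pos": [-0.055,0.216,0],"dr": [0,0,0]},{"delta_pos": [-0.062,0.24,0],"dr": [0,0,0]}]}}

```text
time_s: 19.15
ee_pos: [0.5613, -0.2344, 0.1229]
eef_rot: [-3.141, 0.0, 0.252]
force: [0.6, -0.3, 0.7]
grip_width: 0.0005
```

Request:
{"op": "jog_arm", "data": {"increments": [{"delta_pos": [-0.006,0.022,0],"dr": [0,0,0]},{"delta_pos": [-0.011,0.043,0],"dr": [0,0,0]},{"delta_pos": [-0.016,0.063,0],"dr": [0,0,0]},{"delta_pos": [-0.021,0.083,0],"dr": [0,0,0]},{"delta_pos": [-0.027,0.104,0],"dr": [0,0,0]},{"delta_pos": [-0.032,0.125,0],"dr": [0,0,0]},{"delta_pos": [-0.037,0.145,0],"dr": [0,0,0]},{"delta_pos": [-0.042,0.165,0],"dr": [0,0,0]},{"delta_pos": [-0.048,0.185,0],"dr": [0,0,0]},{"delta_pos": [-0.053,0.205,0],"dr": [0,0,0]},{"delta_pos": [-0.053,0.205,0],"dr": [0,0,0]},{"delta_pos": [-0.053,0.205,0],"dr": [0,0,0]},{"delta_pos": [-0.053,0.205,0],"dr": [0,0,0]},{"delta_pos": [-0.053,0.205,0],"dr": [0,0,0]}]}}

```text
time_s: 20.55
ee_pos: [0.5483, -0.1839, 0.1229]
eef_rot: [3.142, 0.0, 0.251]
force: [0.5, 0.6, -1.2]
grip_width: 0.0004
```

```bash
python3 - <<'E'
from h import *
import pickle
i=cam('wrist');a=snap('wrist','w9.png');o=ctrl.get_obs();print(o['ee_pos'],o['force'])
pickle.dump((i,o),open('w9.pkl','wb'))
O=np.array([.5295,-.110]);d=np.array([np.cos(np.radians(-75.6)),np.sin(np.radians(-75.6))])
for q in(0,.5,1,1.2):
    x=(90-85*np.cos(q)+22*np.sin(q))/1000;z=(56+85*np.sin(q)+22*np.cos(q))/1000
    print(q,pix('',[*(O+x*d),z],i))
cv2.imwrite('pics/c9.png',cv2.resize(a[20:300,180:460],None,fx=2,fy=2)[:,:,::-1])
E
```

```text
[ 0.5482375  -0.18388812  0.12291943] [-0.13750811  0.30663118 -0.47338605]
0 [320.02322516 119.12734215]
0.5 [320.06678179 156.00173838]
1 [320.10152585 230.93790095]
1.2 [320.106904  264.3041626]
```

View pics/c9.png

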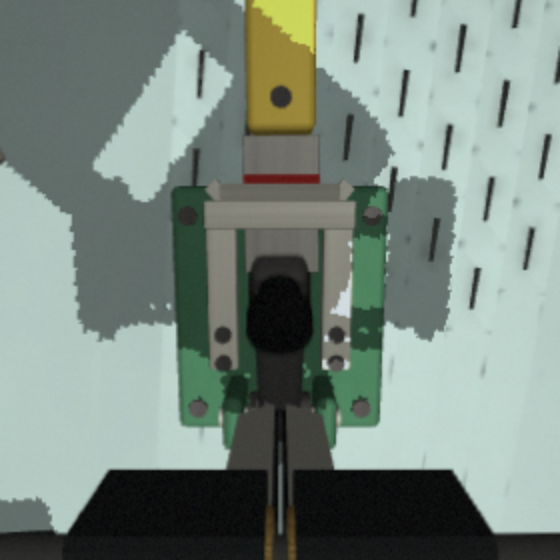

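The knob is at crop (280,313), which is (320,176) in the full picture and about q≈0.6, past upright and coming down. The gauge still looks straight. That was my last picture, so from here I'll check by image code. I'll back off, wait, and then locate the knob.

Request:
{"op": "jog_arm", "data": {"increments": [{"delta_pos": [0.01,-0.04,0.05],"dr": [0,0,0]},{"delta_pos": [0.02,-0.08,0.15],"dr": [0,0,0]},{"delta_pos": [0.02,-0.08,0.3],"dr": [0,0,0]},{"delta_pos": [0.02,-0.08,0.4],"dr": [0,0,0]},{"delta_pos": [0.02,-0.08,0.4],"dr": [0,0,0]},{"delta_pos": [0.02,-0.08,0.4],"dr": [0,0,0]},{"delta_pos": [0.02,-0.08,0.4],"dr": [0,0,0]},{"delta_pos": [0.02,-0.08,0.4],"dr": [0,0,0]},{"delta_pos": [0.02,-0.08,0.4],"dr": [0,0,0]},{"delta_pos": [0.02,-0.08,0.4],"dr": [0,0,0]},{"delta_pos": [0.02,-0.08,0.4],"dr": [0,0,0]},{"delta_pos": [0.02,-0.08,0.4],"dr": [0,0,0]},{"delta_pos": [0.02,-0.08,0.4],"dr": [0,0,0]},{"delta_pos": [0.02,-0.08,0.4],"dr": [0,0,0]},{"delta_pos": [0.02,-0.08,0.4],"dr": [0,0,0]}]}}

```text
time_s: 22.1
ee_pos: [0.5532, -0.2038, 0.223]
eef_rot: [3.142, -0.0, 0.251]
force: [-0.7, 0.9, 0.1]
grip_width: 0.0001
```

```bash
cat > chk.py <<'E'
from h import *
import sys
i=cam('wrist');a=snap('wrist',sys.argv[1]);o=ctrl.get_obs();print(o['time_s'],o['ee_pos'],o['force'])
O=np.array([.5295,-.110]);d=np.array([np.cos(np.radians(-75.6)),np.sin(np.radians(-75.6))])
for q in(-.1,0,.1,.3,.6):
    x=(90-85*np.cos(q)+22*np.sin(q))/1000;z=(56+85*np.sin(q)+22*np.cos(q))/1000
    u=pix('',[*(O+x*d),z],i);v=pix('',[*(O+x*d+.009*d),z],i);print(q,u.round(1),'r~',np.hypot(*(u-v)).round(1))
L=lambda x,z:pix('',[*(O+x*d),z],i)
n=(a.max(2)<28).astype(np.uint8);k,l,s,c=cv2.connectedComponentsWithStats(n)
for j in sorted(range(1,k),key=lambda j:-s[j,4])[:6]: print(s[j],c[j].round(1))
u0=L(-.03,.036);u1=L(.11,.03);col=int(round((u0[0]+u1[0])/2))
for v in range(int(u0[1]),int(u1[1]),3): print(v,a[v,col],a[v,col-9],end=' | ')
print()
hsv=cv2.cvtColor(a,cv2.COLOR_RGB2HSV)
r=((hsv[...,0]<6)|(hsv[...,0]>174))&(hsv[...,1]>150)&(hsv[...,2]>60)
p=np.argwhere(r&(np.abs(np.arange(640)-u0[0])<30)[None]&(np.arange(400)<u1[1])[:,None])
print('band px',len(p),p.min(0),p.max(0))
for e in(p[:,1].min(),p[:,1].max()): 
    q=[e,p[p[:,1]==e][:,0].min()-.5]; w=world('',q,.036,i)[:2]-O; print('band rear',w@d*1000)
E
python3 chk.py w10.png
```

```text
22.15 [ 0.55324117 -0.20376341  0.2229968 ] [ 1.16811797  0.67783041 -0.28276484]
-0.1 [320.1  98. ] r~ 9.3
0 [320.1  99.2] r~ 9.6
0.1 [320.1 101.4] r~ 9.8
0.3 [320.1 108.9] r~ 10.2
0.6 [320.1 128.4] r~ 10.7
[    0   329   640    71 24006] [319.5 380.3]
[ 203  234  111  123 9764] [263.3 304.4]
[ 326  255  103   95 8742] [375.  302.7]
[312  90  17  18 242] [319.7  98.7]
[158   0  21  18 197] [168.2   6.8]
[475 285  95   4 164] [524.  286.3]
68 [99 89 51] [152 133  57] | 71 [158 138  60] [154 134  58] | 74 [146 127  55] [141 123  51] | 77 [73 63 23] [73 63 24] | 80 [115 114 107] [108 105 100] | 83 [116 116 110] [107 107 102] | 86 [115 114 108] [106 105 100] | 89 [55 55 51] [106 105  99] | 92 [24 22 23] [104  88  84] | 95 [25 25 24] [56 19 17] | 98 [25 27 25] [43 42 40] | 101 [19 20 18] [70 69 64] | 104 [14 15 16] [141 140 130] | 107 [2 8 3] [136 135 126] | 110 [49 47 47] [132 132 121] | 113 [50 49 47] [103 103  97] | 116 [50 48 49] [101 101  94] | 119 [47 47 46] [39 40 36] | 122 [48 47 46] [39 41 37] | 125 [48 47 47] [41 40 39] | 128 [48 46 45] [50 53 48] | 131 [49 49 49] [103 105  97] | 134 [48 48 47] [74 85 75] | 137 [49 47 47] [38 69 48] | 140 [47 47 46] [41 70 52] | 143 [49 47 46] [39 70 49] | 146 [49 48 46] [38 67 49] | 149 [49 47 48] [42 70 52] | 152 [48 45 46] [43 73 53] | 155 [48 46 46] [40 67 50] | 158 [48 46 44] [45 74 55] | 161 [48 47 46] [59 94 70] | 164 [47 45 44] [51 86 63] | 167 [45 43 43] [40 68 49] | 170 [47 47 47] [40 70 49] | 173 [43 44 42] [48 48 47] | 176 [64 64 63] [67 65 65] | 179 [84 82 79] [80 80 77] | 182 [93 89 87] [90 88 85] | 185 [83 79 78] [80 79 77] | 188 [65 63 61] [62 59 57] | 191 [200 221 217] [201 221 218] | 
band px 27 [ 93 307] [ 95 333]
band rear -4.21933452967122
band rear -5.269237276961133
```

The knob is at (319.7, 98.7) against a prediction of (320.1, 99.2) for q=0, so the foot is down. The band's rear edge is at about −4.7 mm, unchanged. I'll hand in.

```bash
python3 -c "
from station import ctrl
print(ctrl.hand_in())"
```

```text
the job is handed in; nothing more can be done
None
```

The gauge is in the press slot with the arm down on its blade, and the job is handed in after about 22 s of the 69 s allowed.

I drew the gauge out of the holder by its blade, laid it flat, and took it again by the handle. I then slid it straight into the slot, let go, and pushed the press arm over so that it fell shut by its own weight.

**Last checks:**
- **Depth:** the rear edge of the red band measures about 4.2 to 5.3 mm outside the mouth, so the mouth stands at about the middle of the 10 mm band. The rear edge measured 4.9 mm outside before the arm came down.
- **Arm:** the knob shows at (319.7, 98.7) px, against a prediction of (320.1, 99.2) for the arm level. The prediction for the arm on an empty bed, 98.0 px, is only about 1 px away. So the picture shows the arm shut, but does not by itself prove the foot is on the blade; that rests on the blade tip being about 40 mm inside, beyond the foot at 28 mm.
- **Robot:** it was clear of everything at hand-in, with the TCP at z 0.22 m and no contact force.

**Setbacks and limits:**
- One move call was refused because I left out `dr`; nothing moved.
- I had used all 12 pictures before the arm finished falling, so the arm's final position was checked only by image code.
- I did not measure the stamp and parcels again at the end. All moves were planned clear of them and no unexpected force showed.

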